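# Load a contact bar under the sprung finger of a welding nest

### The arm

A 6-joint arm with a two-finger parallel gripper is mounted at the origin on the work surface. World frame = base frame: x ahead of the robot, y to its left, z up, the work surface at z = 0. Lengths are in mm, angles in degrees, forces in N, time in s.
With the tool pointing down it reaches from about 350 to 850 mm from the base axis. Payload 8.1 kg.
Tool frame: the origin (TCP) lies midway between the tips of the shut fingers; the grasp point (between the pads) lies 19 mm behind it; z points along the fingers, y is the direction in which the jaws open and shut (so a half turn about z gives the same grasp; the last joint's range is limited). The gripper opens to 85 mm and grips with 20 to 120 N. Pads are 22 mm wide; open, the fingers measure 114 mm over their backs; the gripper's body (76 mm by 85 mm) begins 54 mm behind the grasp point. The pads swing forward as they close: fully open they stand 13 mm farther back than shut.
Start: joints at [-75.424, 7.471, 85.268, -0, 87.261, -4.893], TCP at [199.999, -565.69, 231.292] pointing down, gripper open.
Joint ranges: [-169.43, 169.43], [-51.17, 129.36], [1.28, 143.12], [-76.62, 256.62], [0, 156.53], [-152.29, 152.29]. Speed limits (degrees/s): [136.94, 136.94, 159.86, 180, 180, 180].

### API

Orientations are given as [roll, pitch, yaw] about the fixed x, y, z axes, in that order (R = Rz(yaw) Ry(pitch) Rx(roll)).
In Python, from bench import telemetry, snapshot, camera_params, job gives the robot as it stands. The module is installed in compiled form; this text tells all that it offers.
- The arm moves only by the shell command python3 -m jog 'ROWS' [FORCE]. ROWS is JSON, a list that holds one entry, the list of rows, each a list of 7 numbers: the shift along the tool's x, y, z in units of 50 mm (1.0 is 50 mm), then the turn, a rotation vector about the tool's x, y, z in units of 2 pi rad (1.0 is 2 pi rad), then the opening, from 0 (shut) to 1 (fully open). In form: [[[dx, dy, dz, rx, ry, rz, claw], ...]]. A call has 1 to 12 rows; each row shifts and turns the commanded pose from where the row before left it, along the tool's axes as they then stand; what a row does not reach is not made up. A row lasts 1/8 s, in which the tool goes at most 62.5 mm and 10.7 degrees, less where a joint would pass 70% of its speed; a pose out of reach is approached as far as the arm can. A call with a number of a shift or a turn outside -1 to 1 is refused whole. A call with a gripper value outside its range is refused whole. The fingers move at their own pace and stop on an object; FORCE is the grip in N (left out, the last holds). Time passes only in rows, so rows that do not move let the fingers close. It gives the time, the measured TCP pose, the force and the opening at its end, in the units of the state.
- telemetry.sense(): the state, without advancing time (a new reading comes with each control period).
- snapshot(name): name is "scene" or "side" or "wrist"; returns (picture, depth): 420x560x3 uint8, red, green, blue; 420x560 float32, mm along the optical axis (not along the pixel's ray), 0 where there is no reading.
- camera_params(name): a dict with "K" (3x3 intrinsics, pixels), "extrinsics" (4x4, takes a point from camera to world coordinates). Camera axes: x right, y down, z forward; pixel columns grow to the right and rows downward; lengths in mm; the calibration is good to about 2 mm. A picture is of the moment at which its call begins: read the wrist's pose just before it. camera_params takes no time and is no camera call; for the wrist camera it gives the pose at the moment of the call.
- job.hand_in(): hands the job in, once; it reports no verdict.
The state is a dict: "time": time; "joint_pos": joint angles; "qd": joint speeds; "joint_efforts": joint torques, N m; "tool_pos": TCP position; "tcp_rot": TCP orientation; "ft_force": force on the tool from outside, world axes, zero at the start; "wrist_torque": the same for the moment, N m; "finger_gap": finger opening in mm.
Only numpy, scipy, OpenCV 4.12 (cv2) and the standard library are available. Lean on these libraries where they do the work, as an engineer would, in place of code of your own. Each camera call takes 0.05 s, during which the arm holds its last target. There are 200 camera calls.

### The job

Take the copper bar with the upright tab from the parts tray, lay it in the welding nest's channel, wedge nose towards the stop, and slide it in so that the nose pushes the sprung hold-down finger up, until the finger's roller drops into the groove across the bar. Push gently, without ramming the stop, and leave the bar flat in the nest, held down by the finger. Leave the other things where they are.

Things in the scene. Friction and masses are not known exactly. Their poses are not given: they have to be found in the camera images.
- bar: Copper bar 110 long (x) x 22 wide (y) x 12 thick, 0.26 kg, loose in the tray with its nose roughly away from the robot. Origin: centre of its underside; x runs to the nose, z up. Grip it by its upright tab, near one end.
- bar_tab (a point): Middle of the bar's tab (bar frame x = -29, z = 30 mm). The tab is 22 long (x) x 16 thick (y) and stands from z = 12 to z = 48; grip it across y with the fingertips above z = 13, clear of the wider bar.
- bar_groove (a point): Centre of the floor of the cross groove in the bar's top (x = +20, z = 8 mm); the groove is 17 mm long in x, 4 mm deep, over the full width.
- bar_nose (a point): Middle of the bar's nose edge on its underside (x = +55 mm). The top slopes down to the nose as a wedge over the last 18 mm, from 12 to 3 mm thick.
- nest: Fixed steel welding nest, base plate 290 (x) x 100 (y) x 12 mm. Origin: centre of its underside; z up, x runs into the nest, away from the robot. The bar slides on the plate's top (z = 12) along y = 0. At its inner end stands a head with a rigid stop and the sprung finger. Sliding the bar in takes about 5 to 10 N if it is not also pressed down; over 25 N against stop, finger or rails is ramming.
- nest_mouth (a point): Point on the plate's top (x = -40, y = 0, z = 12 mm in the nest) where the two guide rails begin: 26 mm apart, 7 mm high, up to x = +60; before them a flared mouth from x = -66. The bar may be laid in from above.
- finger (a joint): Finger angle, rad: 0 at rest, about 0.13 with the roller on the bar's full thickness, about 0.065 with it down in the groove. The spring bears with about 4 N. Level hinge 60 mm beyond the roller, on a head up to 50 mm tall; the finger points to -x.
- nest_slot (a point): Middle of the slot (x = +60, y = 0, z = 12 mm in the nest) along which the head is clamped by hand: its stop face lies anywhere within 30 mm of here in x, not measured. Free roller, 14 mm in diameter and wide: at rest its axis is 33 mm before the stop face, underside 4 mm over the plate; with the bar's nose at the stop it sits in the groove with about 2 mm of play.
- tray: Fixed low aluminium parts tray, 230 x 160 mm, walls 14 mm high and 4 thick, floor 4 thick; origin at the centre of its underside. The bar lies on its floor.
- plain_bar: Bystander: short flat copper bar without tab, 60 x 22 x 8 mm, in the tray. Origin under its centre.
- carbon0: Bystander: small black carbon block, 16 x 14 x 12 mm, in the tray. Origin under its centre.
- carbon1: Bystander: a second such carbon block in the tray.
- screwdriver: Bystander: screwdriver lying on the table beyond the nest and tray.
- wrench: Bystander: steel wrench lying on the table to the right.
- cleaner: Bystander: grey bottle 56 mm in diameter, 130 mm high, standing on the table to the left.

How it is judged:
By the outcome, as a careful person would: the job done as asked, in the order asked, and still so for the second after the job is handed in, with the robot touching nothing.
It also fails if it takes over 72 s, if anything falls off the work surface, if the arm or the gripper's body presses on something with over 40 N, if the wrist force passes 120 N, or if a joint passes its speed limit or range.

## Working session

There is one attempt and no reset: what is moved stays moved. The work goes in short steps, Python scripts to look and compute and a shell command to move; the robot and the scene stay as the last step left them, time stands still between calls to the robot, and variables do not carry over. Pictures are saved under pics/ and viewed, about 8 in all and at most 12, crops included, and the job is handed in when it is done.

```bash
mkdir -p pics
cat > h.py <<'E'
import numpy as np, cv2
from bench import telemetry, snapshot, camera_params
def shot(n,f):
    P=camera_params(n); im,d=snapshot(n); np.savez('pics/'+f+'.npz',im=im,d=d,K=P['K'],E=P['extrinsics'])
    cv2.imwrite('pics/'+f+'.png',im[:,:,::-1]); return im,d,np.array(P['K']),np.array(P['extrinsics'])
def load(f):
    z=np.load('pics/'+f+'.npz'); return z['im'],z['d'],z['K'],z['E']
def pts(d,K,E):
    v,u=np.mgrid[:d.shape[0],:d.shape[1]]; r=np.stack([(u-K[0,2])/K[0,0]*d,(v-K[1,2])/K[1,1]*d,d],-1)
    return r@E[:3,:3].T+E[:3,3]
def onplane(u,v,K,E,z):
    r=E[:3,:3]@np.array([(u-K[0,2])/K[0,0],(v-K[1,2])/K[1,1],1]); return E[:3,3]+r*(z-E[2,3])/r[2]
E
python3 - <<'E'
from h import *
print(telemetry.sense())
ims=[]
for n in('scene','side'):
    im,d,K,E=shot(n,n+'0'); print(n,K,E.round(3)); ims.append(im)
cv2.imwrite('pics/both0.png',cv2.resize(np.vstack(ims),None,fx=.71,fy=.71)[:,:,::-1])
E
```

```text
{'time': 0.0, 'joint_pos': array([-7.54245748e+01,  7.51686024e+00,  8.53306669e+01,  4.93273839e-04,
        8.72639656e+01, -4.89362357e+00]), 'qd': array([-0.05577033, -0.05636999,  0.17061407,  0.0920265 ,  0.10615798,
        0.06697691]), 'joint_efforts': array([-1.17584143e-03, -5.69377434e+01, -5.00565755e+01, -3.09770394e-04,
        1.44700654e-02,  1.03114125e-06]), 'tool_pos': array([ 199.85114871, -565.12547721,  230.21290186]), 'tcp_rot': array([-1.79888956e+02, -1.00018700e-02,  1.94690150e+01]), 'ft_force': array([-0.49104859,  0.54838851, -0.42512887]), 'wrist_torque': array([ 0.0047413 , -0.01745298, -0.00377246]), 'finger_gap': 85.27652758551224}
scene [[428.09721539   0.         288.84771707]
 [  0.         428.09721539 199.58205539]
 [  0.           0.           1.        ]] [[ 8.750000e-01  3.740000e-01 -3.060000e-01  1.027287e+03]
 [ 4.840000e-01 -6.720000e-01  5.610000e-01 -6.753050e+02]
 [ 4.000000e-03 -6.390000e-01 -7.690000e-01  1.022356e+03]
 [ 0.000000e+00  0.000000e+00  0.000000e+00  1.000000e+00]]
side [[532.54924974   0.         284.40623664]
 [  0.         532.54924974 206.26611073]
 [  0.           0.           1.        ]] [[ 9.50000e-01 -2.05000e-01  2.38000e-01  3.17454e+02]
 [-3.14000e-01 -5.94000e-01  7.41000e-01 -9.49757e+02]
 [-1.00000e-02 -7.78000e-01 -6.28000e-01  8.43665e+02]
 [ 0.00000e+00  0.00000e+00  0.00000e+00  1.00000e+00]]
```

View pics/scene0.png

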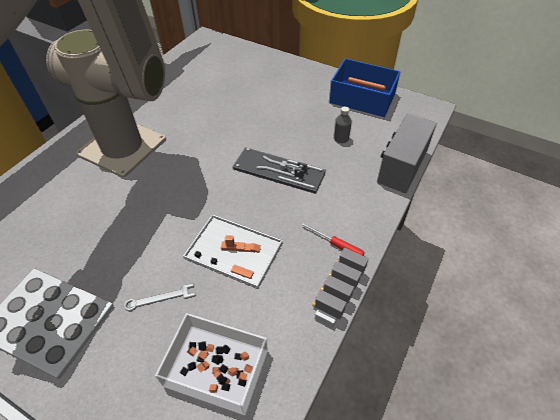

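View pics/side0.png

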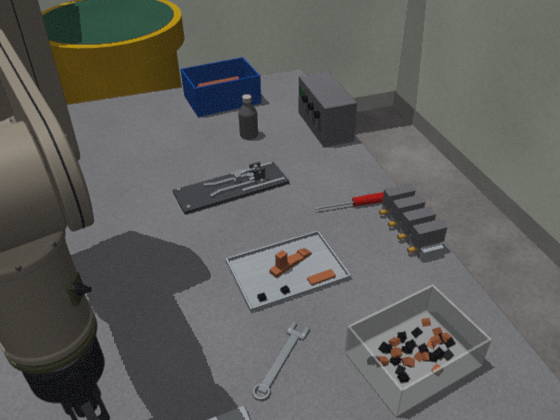

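The scene view shows the tray, with the tabbed bar at (240,245) and the plain bar at (242,271). The dark nest plate is at (280,168), with its head at about (298,170). In the side view the bar is at (290,262) and the nest at (232,185). Next I'll measure both.

Run:
```python
from h import *
for n,box,nb in(('scene',(180,215,285,285),(225,140,335,195)),('side',(225,230,350,305),(165,155,295,215))):
    im,d,K,E=load(n+'0'); P=pts(d,K,E)
    hsv=cv2.cvtColor(im,cv2.COLOR_RGB2HSV)
    m=((hsv[...,1]>130)&((hsv[...,0]<15))).astype(np.uint8)
    M=np.zeros_like(m); x0,y0,x1,y1=box; M[y0:y1,x0:x1]=m[y0:y1,x0:x1]
    k,lab,st,c=cv2.connectedComponentsWithStats(M)
    for i in range(1,k):
        if st[i,4]<30: continue
        q=P[lab==i]; print(n,'copper',st[i],'zpct',np.percentile(q[:,2],[5,25,50,75,95]).round(1))
        top=q[(q[:,2]<21)&(q[:,2]>9)][:,:2].astype(np.float32)
        print('  rect low',cv2.minAreaRect(top)); 
        t=q[q[:,2]>40][:,:2]
        if len(t)>3: print('  tab', t.mean(0), t.min(0),t.max(0), len(t))
    # nest plate
    x0,y0,x1,y1=nb; q=P[y0:y1,x0:x1]; g=hsv[y0:y1,x0:x1,2]
    s=(q[...,2]>8)&(q[...,2]<17)&(g<110)
    ms=cv2.morphologyEx(s.astype(np.uint8),cv2.MORPH_CLOSE,np.ones((3,3)))
    k,lab,st,c=cv2.connectedComponentsWithStats(ms); i=1+st[1:,4].argmax()
    pl=q[(lab==i)&s]; print(n,'plate',cv2.minAreaRect(pl[:,:2].astype(np.float32)),np.median(pl[:,2]))
    r=cv2.boxPoints(cv2.minAreaRect(pl[:,:2].astype(np.float32))); print(r)
    h=q[q[...,2]>30]; print('high',h.mean(0),h.min(0),h.max(0))
    # table near
    cr=im[nb[1]-5:nb[3]+5,nb[0]-5:nb[2]+5]; cv2.imwrite(f'pics/crop_{n}.png',cv2.resize(cr,None,fx=5,fy=5,interpolation=cv2.INTER_CUBIC)[...,::-1])
```

```text
scene copper [221 236  39  16 334] zpct [ 6.6 11.3 14.7 19.1 51.3]
  rect low ((588.6229248046875, -154.68295288085938), (106.89472961425781, 22.11798095703125), 25.917049407958984)
  tab [ 574.93129698 -179.41263203] [ 554.03594904 -675.30461111] [1027.28692949 -156.20246142] 43
scene copper [232 265  21  13 144] zpct [ 7.3  9.1 10.9 12.3 14.1]
  rect low ((634.7343139648438, -219.68618774414062), (55.86552429199219, 21.280101776123047), 7.201961994171143)
scene plate ((530.5540161132812, 161.4503173828125), (287.5287780761719, 103.66706848144531), 7.3671112060546875) 11.595789510745306
[[381.33    194.42157]
 [394.62283  91.6103 ]
 [679.7781  128.47906]
 [666.4852  231.29034]]
high [635.96871288  76.91972722 148.33264458] [ 539.28143806 -675.30461111   30.03307962] [1027.28692949  194.20925613 1022.35569277]
side copper [270 249  41  28 453] zpct [10.  13.1 16.  28.7 51.7]
  rect low ((583.1631469726562, -156.27059936523438), (103.39652252197266, 23.435949325561523), 25.325620651245117)
  tab [ 558.09740031 -169.36189782] [ 548.62803498 -181.09851141] [ 568.87347902 -157.00453215] 75
side copper [308 270  27  14 200] zpct [ 8.4 10.2 11.4 12.6 14. ]
  rect low ((632.0502319335938, -219.32720947265625), (57.12102127075195, 22.766019821166992), 11.270917892456055)
side plate ((528.4069213867188, 162.59378051757812), (291.3514709472656, 109.22277069091797), 8.148771286010742) 11.842228981599078
[[376.46118 196.00513]
 [391.94287  87.88513]
 [680.35266 129.18243]
 [664.871   237.30243]]
high [557.25136459  47.72294288 127.30362454] [ 317.45395066 -949.75707289   30.15947467] [618.99726278 193.45495354 843.66468845]
```

```bash
cat >> h.py <<'E'
from scipy.spatial.transform import Rotation as R
def plan(p,yaw):
    "shift (units, after rotating first) and turn (units) to vertical-down pose p,yaw"
    s=telemetry.sense(); A=R.from_euler('xyz',s['tcp_rot'],degrees=True); B=R.from_euler('xyz',[180,0,yaw],degrees=True)
    dp=np.array(p)-s['tool_pos']; print('shift if turned first',(B.inv().apply(dp)/50).round(3),'unturned',(A.inv().apply(dp)/50).round(3),'turn',((A.inv()*B).as_rotvec()/2/np.pi).round(4))
def st():
    s=telemetry.sense(); print(s['time'],s['tool_pos'].round(1),s['tcp_rot'].round(2),'F',s['ft_force'].round(1),'T',s['wrist_torque'].round(2),'gap',round(s['finger_gap'],1))
E
python3 -c "
from h import *
P=camera_params('wrist');T=np.array(P['extrinsics']);s=telemetry.sense();A=R.from_euler('xyz',s['tcp_rot'],degrees=True)
print(P['K'],'cam in tool',A.inv().apply(T[:3,3]-s['tool_pos']),(A.inv().as_matrix()@T[:3,:3]).round(3))
plan([559,-167.5,230],25.5)"
python3 -m jog '[[[0,0,0,0,0,-0.0167,1],[0.3,-0.12,0,0,0,0,1],[0.7,-0.3,0,0,0,0,1],[1,-0.42,0,0,0,0,1],[1,-0.42,0,0,0,0,1],[1,-0.42,0,0,0,0,1],[1,-0.42,0,0,0,0,1],[1,-0.42,0,0,0,0,1],[1,-0.42,0,0,0,0,1],[1,-0.42,0,0,0,0,1],[0,0,0,0,0,0,1],[0,0,0,0,0,0,1]]]'
```

```text
[[363.03851168   0.         274.96982179]
 [  0.         363.03851168 209.28856758]
 [  0.           0.           1.        ]] cam in tool [  80.64400435    0.84915001 -143.4206511 ] [[ 0.    -0.949 -0.316]
 [ 1.     0.     0.001]
 [-0.    -0.316  0.949]]
shift if turned first [ 9.907e+00 -4.087e+00  6.000e-03] unturned [ 9.423 -5.105  0.016] turn [-0.0003 -0.     -0.0168]
time: 1.6
tool_pos: [488.6, -241.4, 231.0]
tcp_rot: [-180.0, 0.0, 25.5]
ft_force: [0.1, 0.4, 0.6]
finger_gap: 85.2
```

```bash
python3 -m jog '[[[1,-0.42,0,0,0,0,1],[0.9,-0.4,0,0,0,0,1],[0,0,0,0,0,0,1],[0,0,0,0,0,0,1]]]'
python3 - <<'E'
from h import *
im,d,K,E=shot('wrist','w1'); P=pts(d,K,E); st()
hsv=cv2.cvtColor(im,cv2.COLOR_RGB2HSV); m=((hsv[...,1]>130)&(hsv[...,0]<15)).astype(np.uint8)
k,lab,s_,c=cv2.connectedComponentsWithStats(m)
for i in range(1,k):
    if s_[i,4]<200: continue
    q=P[lab==i]; print(s_[i],np.percentile(q[:,2],[5,25,50,75,95]).round(1))
    t=q[(q[:,2]>46)&(q[:,2]<60)][:,:2].astype(np.float32)
    if len(t)>20: print('tabtop',cv2.minAreaRect(t),len(t),np.median(q[q[:,2]>46][:,2]))
    t=q[(q[:,2]>8)&(q[:,2]<19)][:,:2].astype(np.float32)
    if len(t)>20: print('low',cv2.minAreaRect(t),len(t))
E
```

```text
time: 2.1
tool_pos: [556.2, -165.2, 231.1]
tcp_rot: [180.0, 0.0, 25.4]
ft_force: [0.0, 0.7, 0.6]
finger_gap: 84.9
2.15 [ 556.1 -165.4  231.2] [1.800e+02 4.000e-02 2.536e+01] F [-0.1  0.6  0.2] T [-0.05  0.04 -0.02] gap 85.3
[ 267   81   22  112 2276] [10.6 13.7 16.7 18.3 53.4]
tabtop ((561.1554565429688, -165.41143798828125), (21.99980926513672, 15.545738220214844), 25.319650650024414) 438 52.779028011507364
low ((587.677734375, -153.57144165039062), (107.54886627197266, 20.012845993041992), 24.84905433654785) 1724
[ 337   92   41   63 1277] [11.6 12.3 12.8 13.4 14.1]
low ((633.86328125, -217.5048065185547), (57.837432861328125, 21.075944900512695), 6.834360122680664) 1275
```

View pics/w1.png

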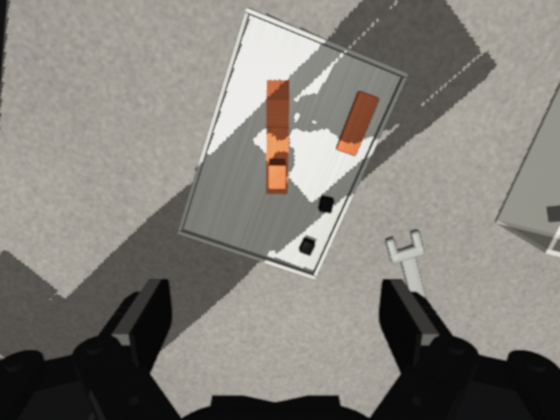

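Tab top is at about pixel (277,177), which puts it at (561.2, -165.4) with yaw 25.1. Its 22 x 15.5 size and 52.8 height match the given dimensions. I'll descend with the gripper half open.

```bash
python3 -c "
from h import *
plan([561.2,-165.4,20.5],25.1)"
python3 -m jog '[[[0.09,-0.04,0,0,0,0.0008,0.55],[0,0,0.5,0,0,0,0.55],[0,0,0.8,0,0,0,0.55],[0,0,0.8,0,0,0,0.55],[0,0,0.7,0,0,0,0.55],[0,0,0.4,0,0,0,0.55],[0,0,0.2,0,0,0,0.55],[0,0,0,0,0,0,0.55],[0,0,0,0,0,0,0.55]]]' 50
python3 -c "
from h import *
plan([561.2,-165.4,20.5],25.1);shot('wrist','w2')"
```

```text
shift if turned first [0.093 0.043 4.214] unturned [0.096 0.043 4.214] turn [0.     0.0001 0.0007]
time: 3.28
tool_pos: [561.3, -160.8, 62.9]
tcp_rot: [179.9, -0.1, 25.2]
ft_force: [1.1, -0.5, 0.3]
finger_gap: 47.2
shift if turned first [-0.04   0.084  0.848] unturned [-0.042  0.082  0.848] turn [ 0.0003 -0.0003  0.0002]
```

View pics/w2.png

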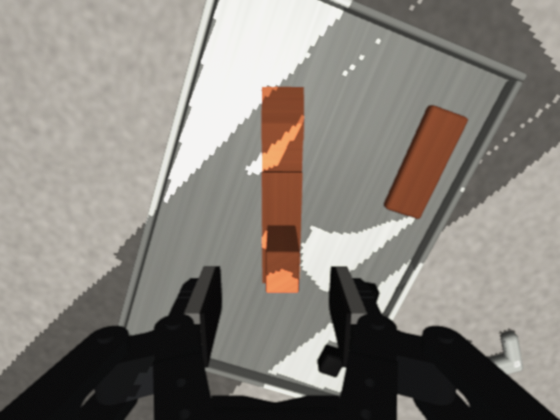

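Tab top is at pixel (282,280), about 4 mm to the right of the finger midline, so I need +y. The carbon block at (332,360) is near the right finger, so I'll check the clearance.

Run:
```python
from h import *
im,d,K,E=load('w1')
for n,(u,v) in dict(c0=(326,204),c1=(307,246)).items():
    p=onplane(u,v,K,E,16); dp=(p-[561.2,-165.4,16])[:2]; a=np.radians(25.1)
    print(n,p.round(1),'tool x,y',dp@[np.cos(a),np.sin(a)],dp@[np.sin(a),-np.cos(a)])
im,d,K,E=load('w2');P=pts(d,K,E)
hsv=cv2.cvtColor(im,cv2.COLOR_RGB2HSV); m=((hsv[...,1]>130)&(hsv[...,0]<15)); m[:,340:]=0
q=P[m]; t=q[(q[:,2]>48)&(q[:,2]<58)][:,:2].astype(np.float32); print(cv2.minAreaRect(t),len(t))
t=q[(q[:,2]>8)&(q[:,2]<19)][:,:2].astype(np.float32); print(cv2.minAreaRect(t),len(t))
```

```text
c0 [ 549.3 -228.    16. ] tool x,y -37.30920329944505 51.67356335779765
c1 [ 498.6 -231.8   16. ] tool x,y -84.86729071556078 33.57766517715878
((561.6041870117188, -165.14332580566406), (22.18799591064453, 15.908721923828125), 25.25636863708496) 1470
((587.6942138671875, -153.306640625), (108.466064453125, 21.22162628173828), 24.690649032592773) 5602
```

Carbon is 37 mm behind and 52 mm to the side, so it's clear. I'll correct the offset, descend and grip.

```bash
python3 -m jog '[[[-0.03,0.085,0,0,0,0,0.55],[0,0,0.4,0,0,0,0.55],[0,0,0.3,0,0,0,0.55],[0,0,0.14,0,0,0,0.55],[0,0,0,0,0,0,0.55],[0,0,0,0,0,0,0.55]]]' 50
python3 -m jog '[[[0,0,0,0,0,0,0],[0,0,0,0,0,0,0],[0,0,0,0,0,0,0],[0,0,0,0,0,0,0],[0,0,0,0,0,0,0],[0,0,0,0,0,0,0]]]' 50
python3 -c "
from h import *
st();plan([561.2,-165.4,20.5],25.1)"
```

```text
time: 4.08
tool_pos: [560.9, -164.9, 19.6]
tcp_rot: [180.0, -0.0, 25.2]
ft_force: [1.1, 0.8, 0.8]
finger_gap: 47.0
time: 4.82
tool_pos: [561.1, -165.0, 20.0]
tcp_rot: [180.0, -0.0, 25.2]
ft_force: [-0.8, -0.0, 5.8]
finger_gap: 15.1
4.825 [ 561.1 -165.    20. ] [ 1.7995e+02 -5.0000e-02  2.5190e+01] F [-0.8 -0.   5.8] T [ 0.01  0.07 -0.01] gap 15.1
shift if turned first [-0.002  0.008 -0.01 ] unturned [-0.002  0.008 -0.01 ] turn [ 0.0001 -0.0001  0.0003]
```

```bash
python3 -m jog '[[[0,0,-0.1,0,0,0,0],[0,0,-0.3,0,0,0,0],[0,0,-0.6,0,0,0,0],[0,0,-0.9,0,0,0,0],[0,0,-0.9,0,0,0,0],[0,0,-0.9,0,0,0,0],[0,0,-0.6,0,0,0,0],[0,0,-0.3,0,0,0.0000,0],[0,0,0,0,0,0.025,0],[0,0,0,0,0,0.025,0],[0,0,0,0,0,0,0]]]'
python3 -c "
from h import *
st();plan([540,83,250],7.5)"
```

```text
time: 6.2
tool_pos: [560.0, -164.6, 248.3]
tcp_rot: [-179.9, 0.1, 7.2]
ft_force: [-0.6, 0.3, -2.1]
finger_gap: 15.5
6.2 [ 560.  -164.6  248.3] [-1.7995e+02  1.0000e-01  7.2500e+00] F [-0.6  0.3 -2.1] T [ 0.    0.03 -0.01] gap 15.5
shift if turned first [ 0.25  -4.961 -0.034] unturned [ 0.228 -4.962 -0.03 ] turn [-0.0002  0.0003 -0.0007]
```

```bash
python3 -m jog '[[[0,-0.3,0,0,0,-0.0007,0],[0.05,-0.66,0,0,0,0,0],[0.05,-0.8,0,0,0,0,0],[0.05,-0.8,0,0,0,0,0],[0.05,-0.8,0,0,0,0,0],[0.05,-0.8,0,0,0,0,0],[0,-0.5,0,0,0,0,0],[0,-0.3,0,0,0,0,0],[0,0,0,0,0,0,0],[0,0,0,0,0,0,0]]]'
python3 - <<'E'
from h import *
im,d,K,E=shot('wrist','w3'); st(); P=pts(d,K,E)
s=((P[...,2]>8)&(P[...,2]<15.5)&(cv2.cvtColor(im,cv2.COLOR_RGB2GRAY)<120)).astype(np.uint8)
s=cv2.morphologyEx(s,cv2.MORPH_OPEN,np.ones((3,3)))
k,lab,s_,c=cv2.connectedComponentsWithStats(s); i=1+s_[1:,4].argmax()
print(s_[i],cv2.minAreaRect(P[lab==i][:,:2].astype(np.float32)))
E
```

```text
time: 7.45
tool_pos: [540.9, 82.0, 249.2]
tcp_rot: [180.0, 0.0, 7.4]
ft_force: [0.4, 0.1, -3.3]
finger_gap: 15.3
7.5 [541.   81.8 249.2] [1.7998e+02 1.0000e-02 7.4100e+00] F [ 0.9 -0.6 -3. ] T [ 0.02  0.05 -0.01] gap 15.1
[ 135   18   60   72 2898] ((638.6235961914062, 200.32225036621094), (63.50809860229492, 53.50529479980469), 6.998021125793457)
```

View pics/w3.png

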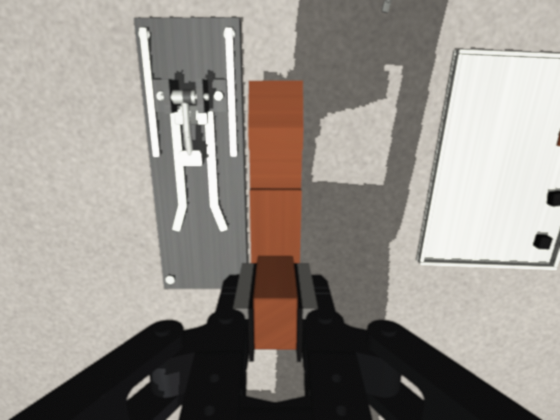

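The view shows the nest plate (x 135–248, y 17–288), rails near (180,180) and (211,180), flares ending at about (178,230) and (222,230), and the roller at about (191,158). The held bar is straight. Now the channel axis and roller position.

Run:
```python
from h import *
im,d,K,E=load('w3'); P=pts(d,K,E); g=cv2.cvtColor(im,cv2.COLOR_RGB2GRAY)
L=[];Rr=[]
for v in range(114,236,6):
    r=(g[v,158:240]>150).astype(int); e=np.flatnonzero(np.diff(np.r_[0,r,0])); seg=[(158+a,158+b-1) for a,b in zip(e[::2],e[1::2])]
    print(v,seg,[P[v,(a+b)//2,2].round(0) for a,b in seg])
c0=np.array([529.5,162.]);
for u,v,z in[(135.5,18,12),(242,18,12),(165,288,12),(247,288,12)]: print((u,v),onplane(u,v,K,E,z).round(1))
cr=im[60:240,125:255]; cv2.imwrite('pics/w3c.png',cv2.resize(cr,None,fx=3.3,fy=3.3,interpolation=cv2.INTER_CUBIC)[...,::-1])
```

```text
114 [(np.int64(170), np.int64(189)), (np.int64(195), np.int64(213)), (np.int64(228), np.int64(235))] [np.float64(24.0), np.float64(25.0), np.float64(19.0)]
120 [(np.int64(170), np.int64(188)), (np.int64(196), np.int64(213)), (np.int64(228), np.int64(235))] [np.float64(24.0), np.float64(25.0), np.float64(19.0)]
126 [(np.int64(171), np.int64(179)), (np.int64(183), np.int64(188)), (np.int64(204), np.int64(213)), (np.int64(228), np.int64(236))] [np.float64(20.0), np.float64(47.0), np.float64(20.0), np.float64(20.0)]
132 [(np.int64(171), np.int64(180)), (np.int64(184), np.int64(189)), (np.int64(205), np.int64(214)), (np.int64(228), np.int64(236))] [np.float64(20.0), np.float64(393.0), np.float64(20.0), np.float64(19.0)]
138 [(np.int64(172), np.int64(180)), (np.int64(184), np.int64(190)), (np.int64(205), np.int64(214)), (np.int64(229), np.int64(236))] [np.float64(19.0), np.float64(46.0), np.float64(19.0), np.float64(19.0)]
144 [(np.int64(158), np.int64(158)), (np.int64(172), np.int64(181)), (np.int64(185), np.int64(190)), (np.int64(207), np.int64(214)), (np.int64(229), np.int64(236))] [np.
[... 1255 characters left out ...]
np.float64(20.0), np.float64(19.0)]
204 [(np.int64(177), np.int64(186)), (np.int64(209), np.int64(218))] [np.float64(19.0), np.float64(19.0)]
210 [(np.int64(176), np.int64(185)), (np.int64(211), np.int64(220))] [np.float64(19.0), np.float64(19.0)]
216 [(np.int64(175), np.int64(183)), (np.int64(213), np.int64(222))] [np.float64(19.0), np.float64(393.0)]
222 [(np.int64(173), np.int64(182)), (np.int64(216), np.int64(225))] [np.float64(20.0), np.float64(20.0)]
228 [(np.int64(172), np.int64(180)), (np.int64(218), np.int64(227))] [np.float64(19.0), np.float64(20.0)]
234 [] []
(135.5, 18) [666.6 229.5  12. ]
(242, 18) [679.6 130.2  12. ]
(165, 288) [380.8 191.8  12. ]
(247, 288) [393.5  95.   12. ]
```

View pics/w3c.png

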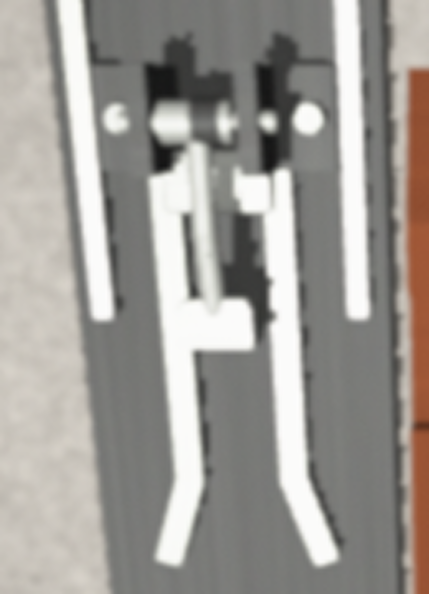

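Run:
```python
from h import *
im,d,K,E=load('w3'); P=pts(d,K,E); g=cv2.cvtColor(im,cv2.COLOR_RGB2GRAY)
A=[];C=[]
for v in range(166,204,2):
    a=np.flatnonzero(g[v,158:197]>150)+158; b=np.flatnonzero(g[v,197:226]>150)+197
    A.append([onplane(a.min()-.5,v,K,E,19)[:2],onplane(a.max()+.5,v,K,E,19)[:2],onplane(b.min()-.5,v,K,E,19)[:2],onplane(b.max()+.5,v,K,E,19)[:2]])
A=np.array(A)
for j in range(4):
    q=A[:,j]; vx,vy,x,y=cv2.fitLine(q.astype(np.float32),cv2.DIST_L2,0,.01,.01).ravel(); print('edge',j,np.degrees(np.arctan2(vy*np.sign(vx),abs(vx))).round(2))
yaw=np.radians(7.4); n=np.array([-np.sin(yaw),np.cos(yaw)]); t=np.array([np.cos(yaw),np.sin(yaw)]); o=np.array([529.9,161.8])
print('lateral of edges',((A-o)@n).mean(0).round(2))
print('plate corners rel',[((onplane(u,v,K,E,12)[:2]-o)@np.c_[t,n]).round(1) for u,v in[(135.5,18),(242,18),(165,288),(247,288)]])
# rail bend (x=-40) and flare end (x=-66)
print('bend',[((onplane(u,206,K,E,19)[:2]-o)@t).round(1) for u in(181,213)],'flare end',[((onplane(u,231,K,E,19)[:2]-o)@t).round(1) for u in(176,222)])
q=P[153:165,182:200]; print('roller z',np.percentile(q[...,2],[10,30,50,70,90]).round(1))
for v in (151,158,165): print('roller v',v,[((onplane(192,v,K,E,z)[:2]-o)@np.c_[t,n]).round(1) for z in(23,30,40)])
print(((P[110:122,172:182]-[*o,0]).reshape(-1,3)@np.c_[[*t,0],[*n,0],[0,0,1]]).mean(0))
# bar in hand
hsv=cv2.cvtColor(im,cv2.COLOR_RGB2HSV); m=((hsv[...,1]>110)&(hsv[...,0]<15)); q=P[m&(P[...,2]>200)]
print(len(q),np.percentile(q[:,2],[2,10,30,50,70,95]).round(1))
for v in range(85,260,20):
    u=np.flatnonzero(m[v,200:350])+200; 
    if len(u): p=P[v,u]; p=p[(p[:,2]>200)]; print(v,u.min(),u.max(),((p.mean(0)[:2]-[541,81.8])@np.c_[t,n]).round(1),np.median(p[:,2]).round(1))
```

```text
edge 0 7.52
edge 1 1.8
edge 2 11.73
edge 3 7.16
lateral of edges [ 23.98  13.11  -9.49 -20.19]
plate corners rel [array([144.2,  49.5]), array([144.4, -50.6]), array([-144.,   49.]), array([-143.9,  -48.6])]
bend [np.float64(-39.1), np.float64(-39.1)] flare end [np.float64(-68.2), np.float64(-68.1)]
roller z [40.9 41.4 41.7 42.1 42.9]
roller v 151 [array([21. ,  2.8]), array([22.2,  1.2]), array([23.8, -1.1])]
roller v 158 [array([13.9,  3.3]), array([15.1,  1.7]), array([17. , -0.6])]
roller v 165 [array([6.6, 3.8]), array([8. , 2.2]), array([10. , -0.1])]
[56.26964679 14.8643396  25.77734095]
13218 [238.  241.1 244.  246.  251.4 282.4]
85 249 302 [82.1 -0.7] 237.8
105 249 302 [74.6 -0.9] 241.7
125 249 302 [67.1 -0.9] 245.3
145 249 302 [59.3 -0.9] 246.0
165 250 301 [50.3 -0.7] 242.0
185 251 300 [41.6 -1. ] 241.9
205 250 300 [33.9 -0.8] 245.8
225 251 300 [25.  -0.8] 246.2
245 251 299 [15.5 -0.8] 245.9
```

```bash
python3 -c "
from h import *
st();plan([441.4,152.3,90],7.4)"
python3 -m jog '[[[-0.4,-0.3,0,0,0,0,0],[-0.7,-0.6,0,0,0,0,0],[-0.5,-0.5,0,0,0,0,0],[-0.2,-0.24,0.2,0,0,0,0],[0,0,0.6,0,0,0,0],[0,0,0.8,0,0,0,0],[0,0,0.8,0,0,0,0],[0,0,0.5,0,0,0,0],[0,0,0.26,0,0,0,0],[0,0,0,0,0,0,0],[0,0,0,0,0,0,0]]]'
python3 -c "
from h import *
st();plan([441.4,152.3,90],7.4)"
```

```text
7.5 [541.   81.8 249.2] [1.7998e+02 1.0000e-02 7.4100e+00] F [ 0.9 -0.6 -3. ] T [ 0.02  0.05 -0.01] gap 15.1
shift if turned first [-1.794 -1.654  3.185] unturned [-1.794 -1.656  3.184] turn [0.0001 0.     0.    ]
time: 8.88
tool_pos: [442.1, 152.4, 92.6]
tcp_rot: [-180.0, -0.1, 7.4]
ft_force: [0.5, 0.3, -2.3]
finger_gap: 15.2
8.875 [442.1 152.4  92.6] [-1.7999e+02 -1.2000e-01  7.4300e+00] F [ 0.5  0.3 -2.3] T [0.06 0.05 0.  ] gap 15.2
shift if turned first [-0.015  0.     0.051] unturned [-0.015  0.     0.051] turn [-0.     -0.0003  0.0001]
```

Run:
```python
from h import *
im,d,K,E=shot('wrist','w4'); P=pts(d,K,E); st()
cv2.imwrite('pics/w4c.png',cv2.resize(im[:300,130:430],None,fx=2,fy=2)[...,::-1])
g=cv2.cvtColor(im,cv2.COLOR_RGB2GRAY)
for v in range(4,200,14):
    r=(g[v]>150).astype(int); e=np.flatnonzero(np.diff(np.r_[0,r,0])); print(v,[(int(a),int(b-1),int(P[v,(a+b)//2,2])) for a,b in zip(e[::2],e[1::2]) if 100<a<450 and b-a>2])
```

```text
8.925 [442.3 152.5  92.8] [-1.7999e+02 -1.4000e-01  7.4400e+00] F [-0.  -0.1 -2.9] T [-0.02  0.07  0.01] gap 14.9
4 [(192, 204, 19), (233, 249, 20), (300, 312, 20), (344, 354, 19)]
18 [(193, 205, 18), (234, 250, 19), (300, 312, 19), (344, 353, 19)]
32 [(194, 206, 19), (234, 295, 41), (299, 311, 21), (343, 352, 19)]
46 [(195, 206, 16), (235, 295, 41), (299, 311, 20)]
60 [(235, 251, 19), (299, 311, 19)]
74 [(235, 251, 20), (299, 310, 20)]
88 [(236, 249, 20), (304, 310, 19)]
102 [(236, 248, 19), (304, 309, 19)]
116 [(237, 248, 20), (304, 308, 19), (413, 454, 0)]
130 [(237, 248, 18), (304, 308, 19), (419, 456, 0)]
144 [(240, 249, 20), (304, 308, 18), (418, 456, 1)]
158 [(236, 245, 19), (303, 312, 19), (415, 455, 0)]
172 [(233, 235, 19), (307, 316, 20), (388, 391, 1), (396, 454, 0)]
186 [(225, 227, 20), (312, 314, 20), (353, 455, 0)]
```

View pics/w4c.png

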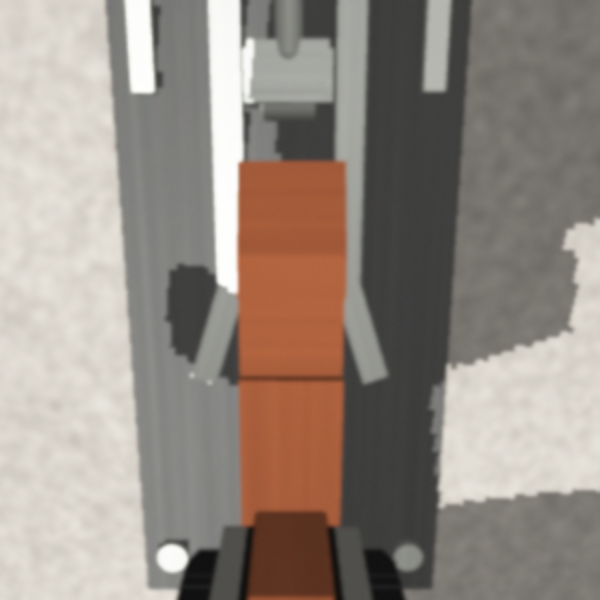

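The near view shows the bar pointing at the channel, nose edge at crop (292,163), rails at about (228,200) and (352,200), and the roller housing at (290,72). I'll compute the lateral offset between bar and rails.

Run:
```python
from h import *
im,d,K,E=load('w4'); P=pts(d,K,E); yaw=np.radians(7.44); n=np.array([-np.sin(yaw),np.cos(yaw)]); t=np.array([np.cos(yaw),np.sin(yaw)]); o=np.array([442.2,152.4])
f=lambda u,v,z:((onplane(u,v,K,E,z)[:2]-o)@np.c_[t,n]).round(1)
for v,l,r in((4,232.5,312.5),(32,233.5,311.5),(60,234.5,311.5),(74,234.5,310.5),(130,236.5,308.5)): print('rail outer mid',(f(l,v,19)+f(r,v,19))/2, f(l,v,19)[1],f(r,v,19)[1])
hsv=cv2.cvtColor(im,cv2.COLOR_RGB2HSV); m=((hsv[...,1]>110)&(hsv[...,0]<15))
for v in (84,95,110,140,160,180):
    u=np.flatnonzero(m[v,200:350])+200; z=np.median(P[v,u,2]); print('bar',v,u.min(),u.max(),z.round(1),(f(u.min()-.5,v,z)+f(u.max()+.5,v,z))/2)
print('plate edges at v=30,130:')
for v in(30,130,250):
    s=(np.abs(P[v,:,2]-12)<3); uu=np.flatnonzero(s); print(v,uu.min(),uu.max(),f(uu.min(),v,12),f(uu.max(),v,12))
print('cap', f(273,32-1,41.5),f(273,50,41.5), f(251.5,40,41.5),f(296,40,41.5), np.median(P[35:45,255:290,2]))
print('nose', f(276,81,P[84,276,2]))
```

```text
rail outer mid [123.5   0.3] 21.5 -20.9
rail outer mid [110.     0.35] 21.5 -20.8
rail outer mid [9.6e+01 5.0e-02] 21.4 -21.3
rail outer mid [88.7  0.4] 21.7 -20.9
rail outer mid [57.8   0.45] 21.6 -20.7
bar 84 250 301 81.3 [82.55 -1.2 ]
bar 95 250 302 83.3 [78.3 -1.4]
bar 110 250 302 86.0 [72.7 -1.4]
bar 140 250 302 89.4 [61.2 -1.4]
bar 160 249 300 85.3 [52.4 -0.8]
bar 180 249 301 85.5 [43.9 -1. ]
plate edges at v=30,130:
30 185 362 [112.   49.3] [112.  -49.7]
130 192 356 [57.1 49.3] [ 57.1 -50.2]
250 201 348 [-22.5  48.9] [-22.5 -50.3]
cap [107.4  -0. ] [98.9 -0. ] [103.4  10.5] [103.4 -11.3] 41.69683430547032
nose [83.7 -1.4]
```

```bash
python3 -m jog '[[[0,-0.024,0.2,0,0,0,0],[0,0,0.4,0,0,0,0],[0,0,0.3,0,0,0,0],[0,0,0.2,0,0,0,0],[0,0,0.1,0,0,0,0],[0,0,0.05,0,0,0,0],[0,0,0,0,0,0,0],[0,0,0,0,0,0,0],[0,0,0,0,0,0,0]]]'
python3 -c "
from h import *
st()"
```

```text
time: 10.05
tool_pos: [441.2, 153.6, 29.2]
tcp_rot: [-180.0, -0.0, 7.4]
ft_force: [-0.1, -0.4, -2.5]
finger_gap: 15.3
10.05 [441.2 153.6  29.2] [-1.80e+02 -4.00e-02  7.44e+00] F [-0.1 -0.4 -2.5] T [-0.02  0.06  0.06] gap 15.3
```

```bash
python3 -m jog '[[[0,0,0.016,0,0,0,0],[0,0,0,0,0,0,0],[0,0,0,0,0,0,0]]]'
python3 -m jog '[[[0,0,0.01,0,0,0,0],[0,0,0,0,0,0,0],[0,0,0,0,0,0,0]]]'
```

```text
time: 10.42
tool_pos: [441.0, 153.6, 28.1]
tcp_rot: [180.0, -0.0, 7.4]
ft_force: [-0.4, 0.9, -1.9]
finger_gap: 15.4
time: 10.8
tool_pos: [441.3, 153.6, 28.0]
tcp_rot: [-180.0, -0.0, 7.4]
ft_force: [-1.4, -0.6, 6.1]
finger_gap: 15.1
```

```bash
python3 -m jog '[[[0,0,-0.006,0,0,0,0],[0.05,0,0,0,0,0,0],[0.07,0,0,0,0,0,0],[0.07,0,0,0,0,0,0],[0.05,0,0,0,0,0,0],[0,0,0,0,0,0,0]]]'
python3 -m jog '[[[0.05,0,0,0,0,0,0],[0.05,0,0,0,0,0,0],[0,0,0,0,0,0,0]]]'
python3 -m jog '[[[0.05,0,0,0,0,0,0],[0.05,0,0,0,0,0,0],[0,0,0,0,0,0,0]]]'
```

```text
time: 11.55
tool_pos: [453.4, 155.2, 28.0]
tcp_rot: [-180.0, -0.1, 7.4]
ft_force: [1.3, -0.1, 3.2]
finger_gap: 15.3
time: 11.92
tool_pos: [458.1, 155.8, 28.0]
tcp_rot: [-180.0, -0.0, 7.4]
ft_force: [-0.3, 0.1, 3.6]
finger_gap: 15.4
time: 12.3
tool_pos: [462.2, 156.4, 28.0]
tcp_rot: [180.0, 0.1, 7.5]
ft_force: [-6.1, -0.2, 9.5]
finger_gap: 15.5
```

```bash
python3 -m jog '[[[0.04,0,-0.004,0,0,0,0],[0.04,0,0,0,0,0,0],[0,0,0,0,0,0,0]]]'
python3 -m jog '[[[0.04,0,0,0,0,0,0],[0.04,0,0,0,0,0,0],[0,0,0,0,0,0,0]]]'
python3 -m jog '[[[0.04,0,0,0,0,0,0],[0.04,0,0,0,0,0,0],[0,0,0,0,0,0,0]]]'
```

```text
time: 12.68
tool_pos: [465.8, 156.9, 28.0]
tcp_rot: [180.0, 0.1, 7.5]
ft_force: [-6.0, -0.2, 11.0]
finger_gap: 15.0
time: 13.05
tool_pos: [469.7, 157.4, 28.0]
tcp_rot: [180.0, 0.1, 7.5]
ft_force: [-7.3, -0.8, 9.6]
finger_gap: 15.3
time: 13.42
tool_pos: [473.7, 157.9, 28.0]
tcp_rot: [180.0, 0.1, 7.5]
ft_force: [-6.8, -0.5, 9.6]
finger_gap: 15.4
```

```bash
python3 -m jog '[[[0.04,0,0,0,0,0,0],[0.04,0,0,0,0,0,0],[0,0,0,0,0,0,0]]]'
python3 -m jog '[[[0.04,0,0,0,0,0,0],[0.04,0,0,0,0,0,0],[0,0,0,0,0,0,0]]]'
python3 -m jog '[[[0.04,0,0,0,0,0,0],[0.03,0,0,0,0,0,0],[0,0,0,0,0,0,0]]]'
python3 -c "
from h import *
im,d,K,E=shot('wrist','w5'); st()
cv2.imwrite('pics/w5c.png',cv2.resize(im[:260,150:410],None,fx=2.2,fy=2.2)[...,::-1])"
```

```text
time: 13.8
tool_pos: [478.2, 158.5, 28.0]
tcp_rot: [180.0, 0.0, 7.5]
ft_force: [-2.7, -0.1, 5.4]
finger_gap: 15.3
time: 14.18
tool_pos: [482.2, 159.0, 28.0]
tcp_rot: [-180.0, 0.0, 7.4]
ft_force: [-3.3, -0.5, 6.1]
finger_gap: 15.3
time: 14.55
tool_pos: [485.8, 159.5, 28.0]
tcp_rot: [-180.0, 0.0, 7.4]
ft_force: [-2.2, -0.1, 5.6]
finger_gap: 15.2
14.6 [485.8 159.5  28. ] [-1.80e+02  2.00e-02  7.45e+00] F [-2.1  1.2  5. ] T [-0.12  0.26  0.06] gap 15.3
```

View pics/w5c.png

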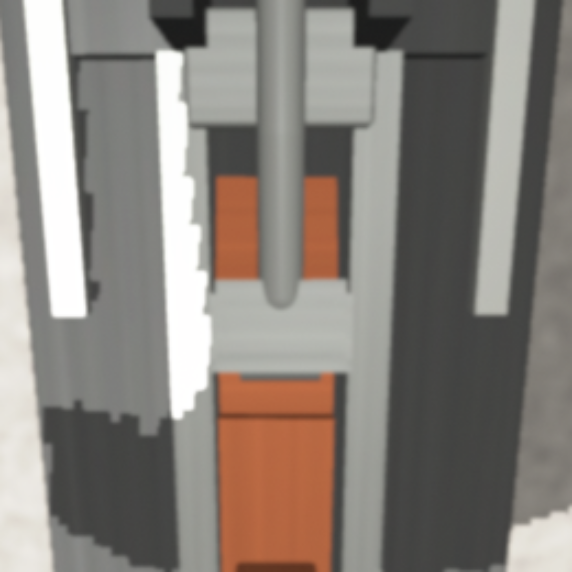

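The view shows the bar centred between the rails. Nose is at crop (278,178), stop face about y=125, roughly 8–9 mm further, with the groove's rear edge at y=415. I'll carry on in small steps.

```bash
python3 -m jog '[[[0.04,0,0,0,0,0,0],[0,0,0,0,0,0,0]]]'
python3 -m jog '[[[0.03,0,0,0,0,0,0],[0,0,0,0,0,0,0]]]'
python3 -m jog '[[[0.02,0,0,0,0,0,0],[0,0,0,0,0,0,0]]]'
python3 -c "
from h import *
f=lambda n,u,v,z:onplane(u,v,*n[2:],z)
im,d,K,E=shot('wrist','w6'); st();P=pts(d,K,E); t=np.array([np.cos(np.radians(7.45)),np.sin(np.radians(7.45))])
a=load('w5');Q=pts(*a[1:])
for nm,im_,p in(('w5',a[0],Q),('w6',im,P)):
  print(nm)
  for v in range(30,195,4): print(v,im_[v,257],(p[v,257,:2]@t).round(1),p[v,257,2].round(1)) if nm=='w6' else 0
"
```

```text
time: 14.85
tool_pos: [488.1, 159.8, 28.0]
tcp_rot: [-180.0, -0.0, 7.4]
ft_force: [-0.2, 0.2, 3.8]
finger_gap: 15.2
time: 15.1
tool_pos: [489.8, 160.0, 28.0]
tcp_rot: [-180.0, -0.0, 7.4]
ft_force: [1.7, 1.8, 1.6]
finger_gap: 15.4
time: 15.35
tool_pos: [490.9, 160.1, 28.0]
tcp_rot: [-180.0, -0.0, 7.4]
ft_force: [2.6, 0.7, 0.4]
finger_gap: 15.0
15.4 [490.8 160.1  28. ] [-1.80e+02 -4.00e-02  7.45e+00] F [ 3.7  0.6 -0.8] T [ 0.14 -0.56  0.09] gap 15.3
w5
w6
30 [173 175 170] 608.5 25.2
34 [169 170 165] 607.2 25.0
38 [173 175 170] 605.9 24.9
42 [174 176 170] 604.4 26.2
46 [169 170 165] 603.2 24.9
50 [173 175 169] 601.8 25.4
54 [171 173 167] 600.6 23.9
58 [170 172 167] 599.0 25.6
62 [171 173 167] 588.2 171.4
66 [166 167 161] 596.3 25.3
70 [131 132 127] 594.9 26.0
74 [68 67 66] 593.9 13.8
78 [70 68 67] 592.4 13.5
82 [173  97  63] 590.8 16.4
86 [174  98  63] 589.2 17.0
90 [174  98  63] 587.7 17.5
94 [173  97  62] 586.2 18.4
98 [174  98  63] 584.7 19.8
102 [175  99  63] 583.2 20.3
106 [175  98  63] 581.7 21.6
110 [178 100  64] 580.2 22.8
114 [176  99  63] 578.6 21.9
118 [172  96  61] 577.1 22.7
122 [170  95  61] 575.7 24.2
126 [175  98  63] 574.2 24.8
130 [191 109  70] 572.8 25.8
134 [190 107  68] 571.1 25.0
138 [189 106  68] 569.4 23.5
142 [160 149 142] 570.9 46.0
146 [175 176 170] 569.4 45.1
150 [172 175 168] 568.0 45.3
154 [173 175 169] 566.6 45.3
158 [172 175 168] 565.4 46.1
162 [172 174 168] 564.0 46.3
166 [174 177 170] 562.6 46.3
170 [171 172 168] 561.0 45.8
174 [162 164 158] 559.8 46.5
178 [168 170 164] 558.1 45.5
182 [178 137 117] 550.2 19.9
186 [176  99  63] 548.4 19.7
190 [150  82  53] 547.8 24.2
194 [181 101  65] 546.0 23.8
```

The nose is about 3.6 mm from the stop, the finger has dropped (cap at 45.8, was 41.7 at rest), and the roller is now drawing the bar inwards. Continuing gently.

```bash
python3 -m jog '[[[0.02,0,0,0,0,0,0],[0,0,0,0,0,0,0]]]'
python3 -m jog '[[[0.014,0,0,0,0,0,0],[0,0,0,0,0,0,0]]]'
python3 -m jog '[[[0.01,0,0,0,0,0,0],[0,0,0,0,0,0,0]]]'
```

```text
time: 15.65
tool_pos: [491.4, 160.2, 28.0]
tcp_rot: [-180.0, 0.0, 7.4]
ft_force: [0.6, 1.3, 1.5]
finger_gap: 15.5
time: 15.9
tool_pos: [491.6, 160.2, 28.0]
tcp_rot: [180.0, 0.1, 7.4]
ft_force: [-2.6, 0.6, 4.5]
finger_gap: 15.1
time: 16.15
tool_pos: [491.9, 160.3, 28.0]
tcp_rot: [180.0, 0.1, 7.4]
ft_force: [-4.3, 0.9, 6.8]
finger_gap: 15.1
```

```bash
cat > gap.py <<'E'
from h import *
def gap(f):
    im,d,K,E=shot('wrist',f); P=pts(d,K,E); st(); t=np.array([np.cos(np.radians(7.45)),np.sin(np.radians(7.45))])
    for u in(252,257,292):
        c=im[:,u].astype(int); cop=(c[:,0]-c[:,2])>60
        v=np.flatnonzero(cop[40:135])[0]+40; gr=np.flatnonzero((c[40:v,0]>120)&(~cop[40:v]))
        w=gr.max()+40 if len(gr) else -1
        print(u,'nose row',v,'stop row',w,'nose x',(onplane(u,v-.5,K,E,15)[:2]@t).round(1),'stop x(z26)',(onplane(u,w+.5,K,E,25.3)[:2]@t).round(1))
    q=P[150:170,255:290]; print('cap z',np.median(q[...,2]).round(1))
    return im
E
python3 -c "
from gap import *
im=gap('w7'); cv2.imwrite('pics/w7c.png',cv2.resize(im[:260,150:410],None,fx=2.2,fy=2.2)[...,::-1])"
```

```text
16.2 [491.9 160.2  28. ] [1.80e+02 1.00e-01 7.45e+00] F [-3.3 -0.2  6.5] T [-0.08  0.39  0.05] gap 15.3
252 nose row 80 stop row 73 nose x 592.8 stop x(z26) 594.7
257 nose row 80 stop row 73 nose x 592.8 stop x(z26) 594.7
292 nose row 80 stop row 73 nose x 592.8 stop x(z26) 594.7
cap z 45.4
```

View pics/w7c.png

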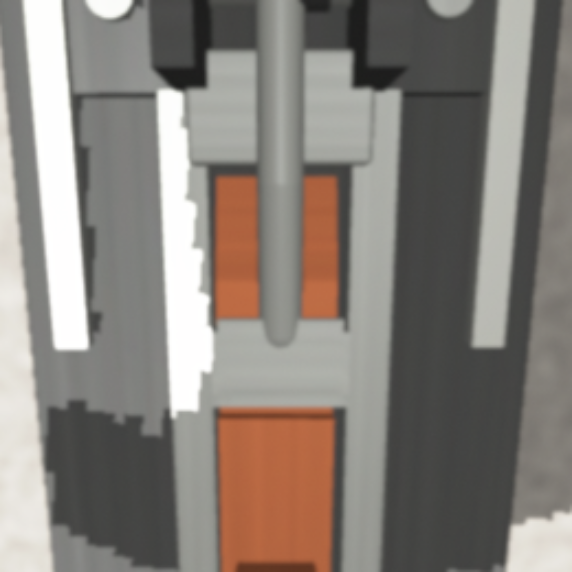

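Gap to the stop is about 2 mm (±1), with roller in the groove (rear groove edge now just behind the housing at crop y=413). I'll ease the downward press and creep on within a low force.

```bash
python3 -m jog '[[[0,0,-0.004,0,0,0,0],[0.01,0,0,0,0,0,0],[0,0,0,0,0,0,0]]]'
python3 -m jog '[[[0.01,0,0,0,0,0,0],[0,0,0,0,0,0,0]]]'
python3 -m jog '[[[0.01,0,0,0,0,0,0],[0,0,0,0,0,0,0]]]'
```

```text
time: 16.58
tool_pos: [492.5, 160.3, 28.0]
tcp_rot: [180.0, 0.1, 7.4]
ft_force: [-3.9, 0.0, 4.8]
finger_gap: 15.3
time: 16.82
tool_pos: [493.4, 160.4, 28.0]
tcp_rot: [-180.0, 0.0, 7.4]
ft_force: [-3.3, -0.2, 4.2]
finger_gap: 15.1
time: 17.08
tool_pos: [493.6, 160.5, 28.0]
tcp_rot: [180.0, 0.1, 7.4]
ft_force: [-4.9, 0.0, 4.6]
finger_gap: 15.3
```

```bash
python3 -m jog '[[[0.01,0,0,0,0,0,0],[0,0,0,0,0,0,0]]]'
python3 -m jog '[[[0.008,0,0,0,0,0,0],[0,0,0,0,0,0,0]]]'
python3 -c "
from gap import *
gap('w8')"
```

```text
time: 17.32
tool_pos: [493.7, 160.5, 28.0]
tcp_rot: [180.0, 0.1, 7.4]
ft_force: [-8.6, -1.0, 7.1]
finger_gap: 15.4
time: 17.58
tool_pos: [493.7, 160.5, 28.0]
tcp_rot: [180.0, 0.2, 7.4]
ft_force: [-10.4, -1.1, 10.6]
finger_gap: 15.4
17.625 [493.7 160.5  28. ] [1.7999e+02 1.7000e-01 7.4500e+00] F [-10.7  -0.5   9.7] T [-0.19  1.32 -0.03] gap 15.5
252 nose row 81 stop row 80 nose x 594.2 stop x(z26) 594.0
257 nose row 81 stop row 80 nose x 594.2 stop x(z26) 594.0
292 nose row 81 stop row 80 nose x 594.2 stop x(z26) 594.0
cap z 45.4
```

At the stop: vision gap is 0 and the force is 10 N. I'll relieve it, release and retreat.

```bash
python3 -m jog '[[[-0.012,0,-0.003,0,0,0,0],[0,0,0,0,0,0,0]]]'
python3 -m jog '[[[0,0,0,0,0,0,0.3],[0,0,0,0,0,0,0.55],[0,0,0,0,0,0,0.55],[0,0,0,0,0,0,0.55],[0,0,0,0,0,0,0.55]]]'
python3 -c "
from gap import *
gap('w9')"
```

```text
time: 17.88
tool_pos: [493.7, 160.5, 28.0]
tcp_rot: [180.0, 0.1, 7.5]
ft_force: [-6.6, 0.6, 4.2]
finger_gap: 15.3
time: 18.5
tool_pos: [494.5, 160.6, 28.4]
tcp_rot: [180.0, -0.0, 7.4]
ft_force: [0.5, 0.1, 0.3]
finger_gap: 47.0
18.55 [494.5 160.6  28.4] [-180.     -0.      7.44] F [-0.1  0.5  0.3] T [-0.01 -0.01 -0.02] gap 47.2
252 nose row 83 stop row 82 nose x 594.3 stop x(z26) 594.2
257 nose row 83 stop row 82 nose x 594.3 stop x(z26) 594.2
292 nose row 83 stop row 82 nose x 594.3 stop x(z26) 594.2
cap z 45.3
```

```bash
python3 -m jog '[[[0,0,-0.2,0,0,0,0.55],[0,0,-0.5,0,0,0,0.55],[0,0,-0.8,0,0,0,0.55],[0,0,-0.8,0,0,0,0.55],[-0.3,0,-0.3,0,0,0,0.55],[-0.3,0,0,0,0,0,0.55],[0,0,0,0,0,0,0.55],[0,0,0,0,0,0,0.55]]]'
python3 - <<'E'
from h import *
im,d,K,E=shot('wrist','w10'); P=pts(d,K,E); st()
hsv=cv2.cvtColor(im,cv2.COLOR_RGB2HSV); m=((hsv[...,1]>130)&(hsv[...,0]<15)); m[:,:180]=0;m[:,380:]=0
y=np.radians(7.45);B=np.c_[[np.cos(y),np.sin(y)],[-np.sin(y),np.cos(y)]]; q=P[m]; a=(q[:,:2]-[529.9,161.8])@B
s=(q[:,2]>22.5)&(q[:,2]<27); print('top',len(a[s]),a[s].min(0).round(1),a[s].max(0).round(1))
for lo in range(-70,50,12):
    k=(a[:,0]>=lo)&(a[:,0]<lo+12)
    if k.sum()>5: print(lo,k.sum(),'z',np.median(q[k,2]).round(1),'ymid',((a[k,1].min()+a[k,1].max())/2).round(1))
side=snapshot('side')[0]
cv2.imwrite('pics/fin.png',np.vstack([cv2.resize(im[:,140:420],None,fx=1.4,fy=1.4)[:588]])[...,::-1])
E
```

```text
time: 19.55
tool_pos: [465.1, 156.7, 158.6]
tcp_rot: [-180.0, -0.0, 7.4]
ft_force: [0.6, 0.0, 0.0]
finger_gap: 47.1
19.6 [465.  156.7 158.4] [-1.80e+02 -1.00e-02  7.44e+00] F [1.1 0.7 0.2] T [ 0.04 -0.03 -0.02] gap 46.6
top 1498 [-57.   -8.4] [35.9 13. ]
-58 73 z 25.4 ymid 0.7
-46 404 z 60.7 ymid 1.6
-34 667 z 55.4 ymid 2.0
-22 464 z 24.8 ymid 2.3
-10 489 z 24.8 ymid 1.7
2 183 z 21.6 ymid 1.7
14 13 z 302.0 ymid -1.6
26 326 z 23.6 ymid 2.1
38 293 z 18.2 ymid 2.2
```

View pics/fin.png

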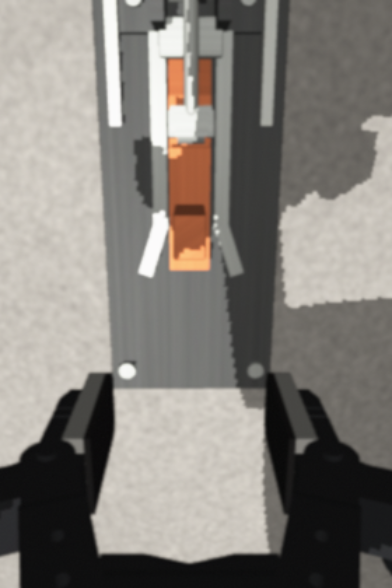

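The bar lies flat in the channel (top at 24.8 along its length, tab top at 60.7). The nose is at the stop, the roller housing sits over the groove, and the gripper is clear.

```bash
python3 -c "
from bench import job
print(job.hand_in())"
```

```text
the job is handed in; nothing more can be done
None
```

The bar is in the nest with its nose at the stop and the finger's roller down in the groove. I handed the job in at about 19.6 s, with the gripper open and well clear.

I gripped the bar by its tab, laid it in the channel and slid it under the finger in small steps. The readings I took during the slide peaked at about 11 N, at the stop; I then eased off and let go.

**Last checks:**
- **Nose to stop:** the camera shows a gap of about 0 mm.
- **Finger:** the top of the roller housing is at 45.3 mm, against 41.7 mm at rest. That is about 0.06 rad, which matches the roller being in the groove.
- **Flatness:** the bar's top is at about 24.8 mm along its length (expected 24), and the tab top is at 60.7 mm (expected 60).
- **Forces:** about zero after release.

**Disagreements:**
- **First rail reading:** the first oblique view put the rails' centre about 2 mm off the plate's centre. A closer view straight above put it within about 0.5 mm, and I used that.
- **Final sideways reading:** it shows the bar 1–2 mm off my rough nest axis. That is within the rails' clearance and the calibration error.
- **Other objects:** I did not measure them again at the end, but the readings showed no unexpected contact forces.

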